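Fold the cutter box flap over and tuck it under its lip

TASK

Close the small wooden cutter box so that its tart ring cannot fall out: with a fingertip push the standing metal flap over until it lies flat across the box, then push it along by its ridge until it stops, so that its free edge is tucked under the steel lip on the opposite wall. Nothing is to be grasped or lifted: leave the box standing where it is with the ring inside, do not disturb the other kitchen things, and end with the hand clear.

Things in the scene. Friction and masses are not known exactly. Their poses are not given: they have to be found in the camera images.
- cutter_box: Open wooden box, loose, about 1.8 kg (table friction 8 N or more), 136 (x) x 116 (y) x 50 mm high, floor 10 mm thick. Origin: centre of its underside, z up. Flap hinged along the -x wall, lip on the +x wall. Hinge line along y at x = -60 mm (plus flap_slide), z = 52.5 mm. Two hinge cheeks at x -68 to -32, y +-45 to +-49 mm reach up to z = 63 mm.
- flap (a joint): Angle of the aluminium flap, rad: 0 flat across the box, pi/2 upright, up to 2.4 leaning outward. Stiff hinge (0.055 N m): stays where left. 80 mm wide (box y), 4 mm thick, 104 mm from hinge axis (at mid-thickness) to free edge, about 60 g. Push its outer face or free edge towards box +x to fold it; high up (70 mm or more from the hinge) takes 1 to 1.5 N and does not slide it.
- flap_slide (a joint): How far the whole flap, hinge pin included, is slid along its slots towards the lip (box +x), m: 0 back, 0.016 stopped, fully tucked (edge 11 mm under the lip). Takes about 3 N, stays where left. It must be below about 0.004 while the flap is folded down, or its edge meets the lip from above.
- flap_hinge (a point): Middle of the hinge line (80 mm wide); moves with the slide.
- flap_edge (a point): Middle of the free edge of the flap, half-way through its thickness, 104 mm from the hinge axis.
- flap_ridge (a point): Middle of the top of the finger ridge on the flap's outer face (the face that looks up when the flap is flat). The ridge is 60 mm long along y, 6 mm thick, centred 52 mm from the hinge axis, and stands 14 mm above the face. Push on its hinge-side face to slide the flat flap under the lip.
- lip_edge (a point): Middle of the free edge of the steel lip, at its underside: strip 90 mm long (box y), 2.5 mm thick, overhanging from box x = 68 back to x = 49 mm, underside at box z = 58 mm; the flat flap (top at 54.5 mm) passes beneath. A small upturned mouth at the edge reaches z = 64 mm.
- box_ring_c (a point): Centre of the small aluminium tart ring (80 mm across, 20 mm high, 40 g) that lies loose in the box. Stays there.
- tart_ring: Another such tart ring, 80 mm across, 20 mm high, on the table beyond the lip wall of the box. Origin: centre of its underside. Leave alone.
- whisk: Stainless Danish dough whisk, 285 mm long, 72 mm wide at its wire head, 16 mm high, lying flat beside the box. Origin under the middle of its length, x towards the head. Leave alone.
- salt_pig: Lidded ceramic salt pig, 96 mm wide, 100 mm high, beside the box; its mouth reaches 66 mm from the axis. Origin: centre of its underside. Leave alone.
- baskets: Two nested oval rattan baskets, 314 (x) x 214 x 116 mm high. Origin: centre of the underside. Leave alone.
- cloche: Glass cloche on a wooden base, 210 mm wide, 207 mm high. Origin: centre of the underside. Leave alone.
Not all that is in view belongs to the job. There is more than one size of the cutter_box; the one meant has the size given above.

How it is judged:
By the outcome, as a careful person would: the job done as asked, in the order asked, and still so for the second after the job is handed in, with the robot touching nothing.
It also fails if it takes over 48 s, if anything falls off the work surface, if the arm or the gripper's body presses on something with over 40 N, if the wrist force passes 120 N, or if a joint passes its speed limit or range.

ROBOT

A 6-joint arm with a two-finger parallel gripper is mounted at the origin on the work surface. World frame = base frame: x ahead of the robot, y to its left, z up, the work surface at z = 0. Lengths are in m, angles in degrees, forces in N, time in s.
With the tool pointing down it reaches from about 0.4 to 0.825 m from the base axis. Payload 7 kg.
Tool frame: the origin (TCP) lies midway between the tips of the shut fingers; the grasp point (between the pads) lies 19 mm behind it; z points along the fingers, y is the line along which they close (so a half turn about z gives the same grasp; the last joint's range is limited). The gripper opens to 88 mm and grips with 3 to 60 N. Pads are 19 mm wide; open, the fingers measure 130 mm over their backs; the gripper's body (78 mm by 193 mm) begins 47 mm behind the grasp point.
Start: joints at [91.794, 20.546, 0.682, 0, -70.136, -16.507], TCP at [0.171, 0.653, 0.187] pointing down, gripper open.
Joint ranges: [-176.03, 176.03], [-82.01, 121.73], [-58.28, 71.71], [-173.87, 95.51], [-174.79, -0.11], [-173.66, 173.66]. Speed limits (degrees/s): [136.94, 136.94, 172.46, 180, 180, 180].

INTERFACE

Orientations are given as [roll, pitch, yaw] about the fixed x, y, z axes, in that order (R = Rz(yaw) Ry(pitch) Rx(roll)).
In Python, from plant import r gives the robot as it stands.
- The arm moves only by the tool drive_tool, never from a script. Its argument "commands" is a list of rows, each an object of numbers: "hand": the closure, from 0 (fully open) to 1 (shut); "tx", "ty", "tz": the shift along the world's x, y, z scaled (see below); "turn": the turn about the world's z scaled (see below). A call has 1 to 10 rows; each row is the pose to reach, as a shift and turn from the pose commanded when the call began; what a row does not reach only later rows make up. The controller multiplies each number of a shift by 0.6 m and each number of a turn by 90 degrees. A row lasts 1/10 s, in which the tool goes at most 50 mm and 8.59 degrees, less where a joint would pass 70% of its speed; a pose out of reach is approached as far as the arm can. A call with a number of a shift or a turn outside -1 to 1 is refused whole. A call with a gripper value outside its range is refused whole. The fingers move at their own pace and stop on an object; "grip_force" is the grip in N (left out, the last holds). Time passes only in rows, so rows that repeat a pose let the fingers close. It gives the time, the measured TCP pose, the force, the opening and the grip force at its end, in the units of the state.
- r.get_state(): the state, without advancing time (a new reading comes with each control period).
- r.capture(name): name is "scene" or "top"; returns a dict with "frame" (384x512x3 uint8, red, green, blue), "fx", "fy", "cx", "cy" (pixels), "D" ([k1, k2, p1, p2, k3] as OpenCV has them; the pictures are not rectified), "world_from_camera" (4x4, takes a point from camera to world coordinates). Camera axes: x right, y down, z forward; pixel columns grow to the right and rows downward; lengths in m; the calibration is good to about 2 mm. A picture is of the moment at which its call begins. There is no depth.
- r.close_job(): hands the job in; it is judged then, once.
Trained networks look in the newest picture that a camera, given by its name, has taken for a name from the list of things; names that differ only in an ending like _2 or _b are one class to them, and where a whole thing is asked for, a point or a joint stands for the part that bears it (a point fixed in the world has none). Each returns a list of dicts, best first, with "score" (0 to 1); they miss things now and then, are a little off and sometimes report something else, mostly with a low value. They report only what shows in the picture. A call takes as long as a camera call. They do not tell look-alikes from the thing itself.
- r.trace(label, camera): "pixels" (384x512 bool, what is visible of it) and "extent" ([left, top, right, bottom] in pixels, round what is visible of it).
The state is a dict: "time_s": time; "joints": joint angles; "qd": joint speeds; "joint_torque": joint torques, N m; "tcp_pos": TCP position; "eef_rot": TCP orientation; "contact_force": force on the tool from outside, world axes, zero at the start; "moment": the same for the moment, N m; "gripper_width": finger opening in m; "gripper_force": force on a finger pad.
Only numpy, scipy, OpenCV 4.12 (cv2) and the standard library are available. Lean on these libraries where they do the work, as an engineer would, in place of code of your own. Each camera call takes 0.05 s, during which the arm holds its last target. There are 200 camera calls.

## Working session

There is one attempt and no reset: what is moved stays moved. The work goes in short steps, Python scripts to look and compute and a tool call to move; the robot and the scene stay as the last step left them, time stands still between calls to the robot, and variables do not carry over. Pictures are saved under pics/ and viewed, at most 10 in all, crops included, and the job is handed in when it is done.

Besides the shell and the picture viewer there is one more tool, called as name(argument=value, ...), one argument or row to a line, values as JSON. drive_tool: Moves the arm, as the interface text tells. Its arguments: {"type":"object","properties":{"commands":{"type":"array"},"grip_force":{"type":"number"}},"required":["commands"]}

```bash
mkdir -p pics
cat > h.py <<'E'
import numpy as np,cv2
from plant import r
def cap(n):
    c=r.capture(n); c['K']=np.array([[c['fx'],0,c['cx']],[0,c['fy'],c['cy']],[0,0,1.]]); c['D']=np.array(c['D'],float); c['T']=np.array(c['world_from_camera']); return c
def at(c,uv,z):
    p=cv2.undistortPoints(np.array(uv,float).reshape(-1,1,2),c['K'],c['D']).reshape(-1,2)
    d=np.c_[p,np.ones(len(p))]@c['T'][:3,:3].T; o=c['T'][:3,3]
    return o+d*((z-o[2])/d[:,2])[:,None]
def proj(c,P):
    Ti=np.linalg.inv(c['T']); return cv2.projectPoints(np.array(P,float).reshape(-1,3),cv2.Rodrigues(Ti[:3,:3])[0],Ti[:3,3],c['K'],c['D'])[0].reshape(-1,2)
def save(c,n,box=None,s=1):
    f=c['frame'][:,:,::-1]
    if box: f=f[box[1]:box[3],box[0]:box[2]]
    cv2.imwrite('pics/'+n,cv2.resize(f,None,fx=s,fy=s,interpolation=cv2.INTER_CUBIC))
E
python3 - <<'E'
from h import *
for n in('scene','top'):
    c=cap(n); save(c,n+'0.png',None,1.5); print(n,c['T'].round(3).tolist(),c['fx'])
    for l in('cutter_box','flap','lip_edge','box_ring_c','salt_pig','tart_ring','whisk'):
        print(l,[(round(d['score'],2),d['extent']) for d in r.trace(l,n)])
s=r.get_state();print(s['tcp_pos'],s['eef_rot'],s['time_s'],s['gripper_width'],s['contact_force'])
E
```

```text
scene [[0.734, 0.418, -0.536, 1.195], [0.679, -0.476, 0.558, -0.596], [-0.022, -0.774, -0.633, 0.769], [0.0, 0.0, 0.0, 1.0]] 370.43552753159327
cutter_box [(0.59, [208.2, 159.9, 271.2, 243.7]), (0.44, [238.9, 165.6, 271.7, 186.6]), (0.38, [183.4, 172.3, 218.8, 212.0])]
flap [(0.88, [300.0, 236.8, 332.7, 261.5]), (0.69, [242.6, 167.8, 266.2, 205.7])]
lip_edge [(0.84, [211.6, 166.4, 270.9, 243.3]), (0.69, [288.4, 234.9, 337.5, 270.5]), (0.49, [241.3, 164.9, 276.4, 191.1]), (0.31, [42.6, 245.0, 147.1, 345.3])]
box_ring_c []
salt_pig [(0.92, [184.9, 174.0, 220.6, 213.2])]
tart_ring [(0.75, [205.4, 235.9, 227.9, 264.4])]
whisk [(0.57, [245.1, 209.6, 312.5, 270.3])]
top [[-0.057, -0.975, 0.217, 0.267], [-0.998, 0.056, -0.009, 0.013], [-0.003, -0.217, -0.976, 1.732], [0.0, 0.0, 0.0, 1.0]] 450.30328694992073
cutter_box [(0.91, [200.4, 214.2, 226.2, 239.8]), (0.7, [228.0, 130.5, 262.8, 159.4]), (0.57, [233.6, 183.5, 275.1, 219.2])]
flap [(0.77, [200.4, 219.9, 227.6, 236.7]), (0.75, [232.2, 133.7, 255.0, 151.6]), (0.74, [231.1, 190.8, 245.1, 210.9])]
lip_edge [(0.82, [226.7, 129.1, 261.4, 158.3]), (0.72, [232.6, 185.3, 276.9, 220.7]), (0.71, [195.8, 212.8, 226.4, 244.5])]
box_ring_c [(0.64, [253.8, 190.0, 267.7, 190.2])]
salt_pig []
tart_ring []
whisk [(0.64, [215.2, 168.9, 259.6, 173.8])]
[0.17144594 0.65283384 0.18736429] [ 1.79999968e+02  3.46076699e-04 -1.47140237e+01] 0.8 0.08754685576505788 [ 0.03538588 -0.02762254  0.28062973]
```

View pics/scene0.png

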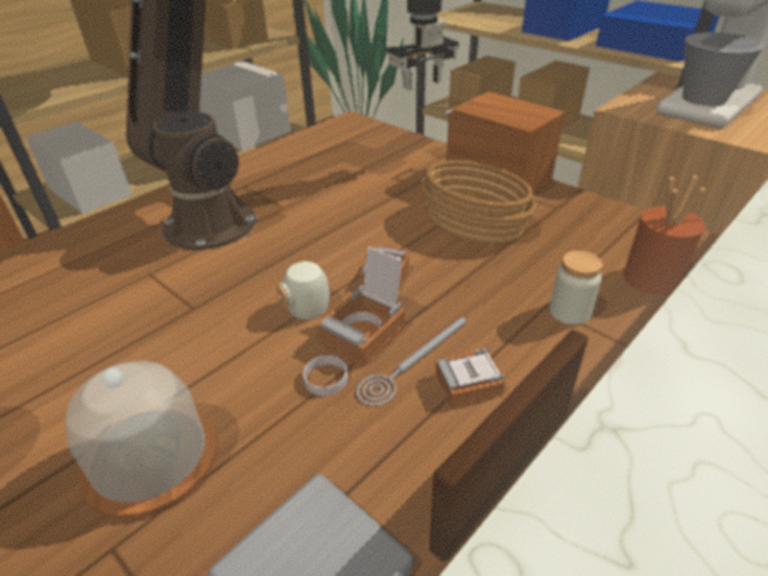

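View pics/top0.png

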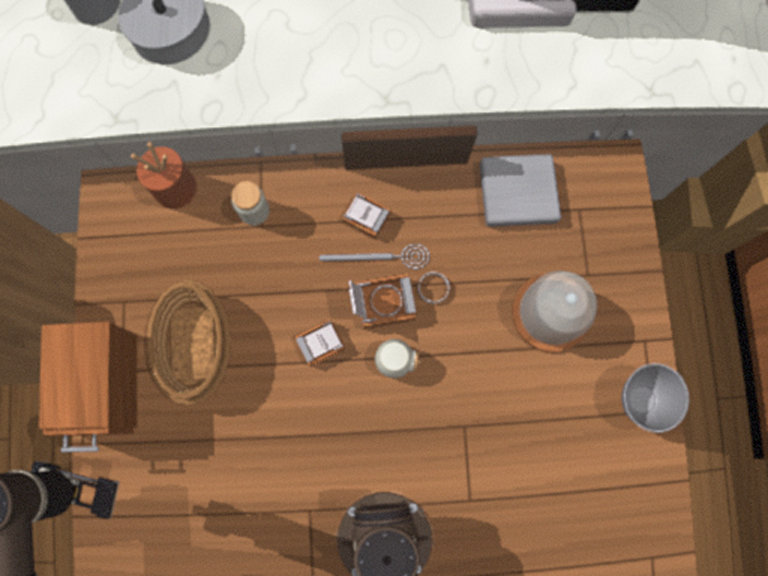

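The scene shows the arm, the open box with its upright flap (365,305 in the 1.5x view), the salt pig, the whisk and the loose ring. There are three candidates in the top view (1.5x px):
- Open box at (385,300).
- Closed box at (366,215).
- Closed box at (320,342).

The open box fits: it is the largest, has a standing flap and a ring inside, and the tart ring lies beyond its lip. I'll confirm this with one enlarged crop.

Run:
```python
from h import *
t=cap('top'); s=cap('scene')
a=cv2.resize(t['frame'][175:230,220:310],(800,489)[:2] and (630,385),interpolation=cv2.INTER_CUBIC)
cv2.imwrite('pics/ct.png',cv2.resize(t['frame'][175:235,220:310,::-1],None,fx=8,fy=8,interpolation=cv2.INTER_CUBIC))
cv2.imwrite('pics/cs.png',cv2.resize(s['frame'][155:250,200:290,::-1],None,fx=6,fy=6,interpolation=cv2.INTER_CUBIC))
```

```text
(no output)
```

View pics/ct.png

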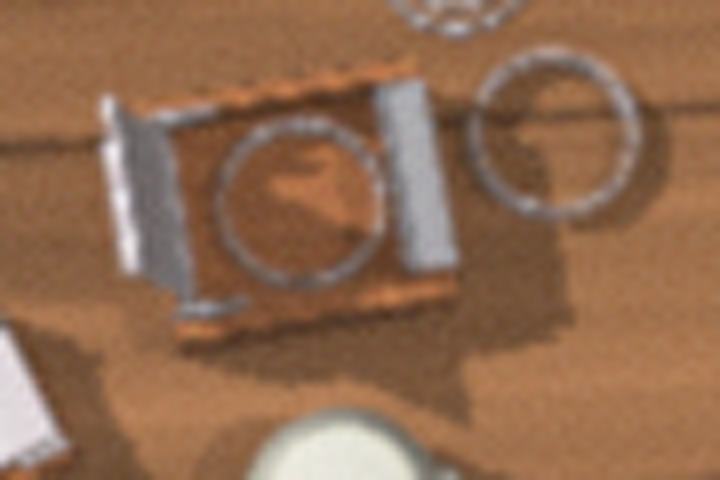

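View pics/cs.png

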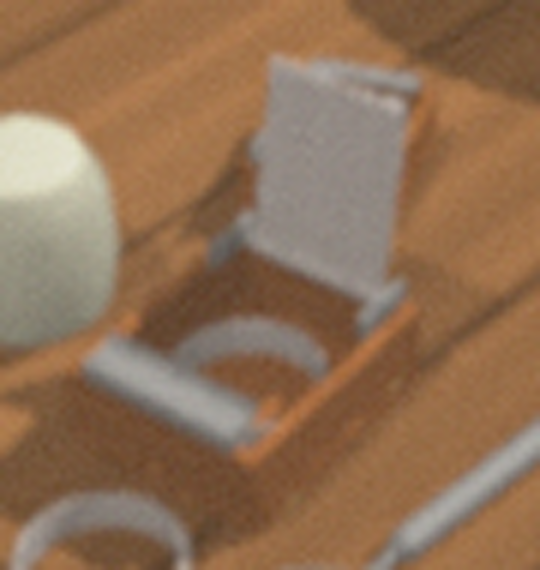

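This confirms it: an open box with an upright flap hinged on the left (crop x≈110–190), the lip on the right (380–457) and the ring inside. Box +x points roughly to world -y. Next I'll fit its pose.

```bash
cat > fit.py <<'E'
from h import *
from scipy.optimize import least_squares
t=cap('top'); s=cap('scene')
T=lambda u,v:(220+(u+.5)/8-.5,175+(v+.5)/8-.5)
S=lambda u,v:(200+(u+.5)/6-.5,155+(v+.5)/6-.5)
box=[(t,T(428,80),(68,45,60)),(t,T(457,262),(68,-45,60)),(t,T(378,88),(49,45,64)),(t,T(405,270),(49,-45,64)),(t,T(415,60),(68,58,50)),
 (s,S(105,335),(49,-45,64)),(s,S(262,405),(49,45,64)),(s,S(248,462),(68,58,50)),(s,S(412,308),(-68,58,50))]
fl=[(t,T(107,95),(104,40)),(t,T(128,272),(104,-40)),(s,S(272,57),(104,-40)),(s,S(406,103),(104,40)),(s,S(245,240),(0,-40)),(s,S(385,300),(0,40))]
def W(p,q):
    c,n=np.cos(p[2]),np.sin(p[2]); x,y,z=np.array(q)/1000
    return [p[0]+c*x-n*y,p[1]+n*x+c*y,z]
def F(p):
    e=[proj(c,W(p,q))[0]-uv for c,uv,q in box]
    e+=[proj(c,W(p,(-60+l*np.cos(p[3]),y,52.5+l*np.sin(p[3]))))[0]-uv for c,uv,(l,y) in fl]
    return np.array(e).ravel()
if __name__=='__main__':
    o=least_squares(F,[.55,0,-1.45,1.7],loss='soft_l1',x_scale=[.1,.1,1,1]);p=o.x
    print(p.round(4),np.degrees(p[2:])); print(F(p).reshape(-1,2).round(1).tolist())
    for n,q in dict(hinge=(-60,0,52.5),edge=(-60+104*np.cos(p[3]),0,52.5+104*np.sin(p[3])),lip=(49,0,58),ridge=(-8,0,68)).items(): print(n,np.round(W(p,q),4))
    m=cv2.undistortPoints
    print('ring',at(t,T(555,130),.02),'pig top',at(t,T(340,450),.09))
E
python3 fit.py
```

```text
[ 0.5952 -0.0383 -1.4571  1.7894] [-83.48339078 102.52584977]
[[-1.0, 0.2], [-0.3, 0.4], [0.4, -0.2], [1.3, 0.0], [-0.2, 0.1], [0.0, 0.0], [-1.5, 0.6], [0.5, 0.6], [1.3, -0.2], [-0.5, 0.7], [0.6, 0.2], [0.1, -0.2], [0.0, 1.1], [1.4, 0.0], [-0.7, -0.4]]
hinge [0.5884 0.0214 0.0525]
edge [0.5858 0.0438 0.154 ]
lip [ 0.6008 -0.0869  0.058 ]
ridge [ 0.5943 -0.0303  0.068 ]
ring [[ 0.62892389 -0.16759682  0.02      ]] pig top [[ 0.47016523 -0.05032669  0.09      ]]
```

drive_tool(
  commands=[
    {"hand":1,"tz":0.08},
    {"hand":1,"tz":0.1},
    {"hand":1,"tx":0.68,"ty":-0.92,"tz":0.1,"turn":-0.764},
    {"hand":1,"tx":0.68,"ty":-0.92,"tz":0.1,"turn":-0.764},
    {"hand":1,"tx":0.68,"ty":-0.92,"tz":0.1,"turn":-0.764},
    {"hand":1,"tx":0.68,"ty":-0.92,"tz":0.1,"turn":-0.764},
    {"hand":1,"tx":0.68,"ty":-0.92,"tz":0.1,"turn":-0.764},
    {"hand":1,"tx":0.68,"ty":-0.92,"tz":0.1,"turn":-0.764},
    {"hand":1,"tx":0.68,"ty":-0.92,"tz":0.1,"turn":-0.764},
    {"hand":1,"tx":0.68,"ty":-0.92,"tz":0.1,"turn":-0.764},
  ],
)

```text
invalid input
```

drive_tool(
  commands=[
    {"hand":1,"tx":0,"ty":0,"tz":0.08,"turn":0},
    {"hand":1,"tx":0,"ty":0,"tz":0.1,"turn":0},
    {"hand":1,"tx":0.68,"ty":-0.92,"tz":0.1,"turn":-0.764},
    {"hand":1,"tx":0.68,"ty":-0.92,"tz":0.1,"turn":-0.764},
    {"hand":1,"tx":0.68,"ty":-0.92,"tz":0.1,"turn":-0.764},
    {"hand":1,"tx":0.68,"ty":-0.92,"tz":0.1,"turn":-0.764},
    {"hand":1,"tx":0.68,"ty":-0.92,"tz":0.1,"turn":-0.764},
    {"hand":1,"tx":0.68,"ty":-0.92,"tz":0.1,"turn":-0.764},
    {"hand":1,"tx":0.68,"ty":-0.92,"tz":0.1,"turn":-0.764},
    {"hand":1,"tx":0.68,"ty":-0.92,"tz":0.1,"turn":-0.764},
  ],
)

```text
time_s: 2.0
tcp_pos: [0.4102, 0.3296, 0.2482]
eef_rot: [-179.9, 0.1, -83.8]
contact_force: [0.7, 0.1, -0.4]
gripper_width: 0.0131
gripper_force: 0.0
```

drive_tool(
  commands=[
    {"hand":1,"tx":0.28,"ty":-0.37,"tz":0,"turn":0},
    {"hand":1,"tx":0.28,"ty":-0.37,"tz":0,"turn":0},
    {"hand":1,"tx":0.28,"ty":-0.37,"tz":0,"turn":0},
    {"hand":1,"tx":0.28,"ty":-0.37,"tz":0,"turn":0},
    {"hand":1,"tx":0.28,"ty":-0.37,"tz":0,"turn":0},
    {"hand":1,"tx":0.28,"ty":-0.37,"tz":0,"turn":0},
    {"hand":1,"tx":0.28,"ty":-0.37,"tz":0,"turn":0},
    {"hand":1,"tx":0.28,"ty":-0.37,"tz":0,"turn":0},
  ],
)

```text
time_s: 2.8
tcp_pos: [0.5775, 0.1085, 0.2473]
eef_rot: [-180.0, 0.0, -83.6]
contact_force: [-0.0, 0.8, -0.1]
gripper_width: 0.0005
gripper_force: 0.0
```

drive_tool(
  commands=[
    {"hand":1,"tx":0.006,"ty":-0.02,"tz":-0.08,"turn":0},
    {"hand":1,"tx":0.006,"ty":-0.02,"tz":-0.16,"turn":0},
    {"hand":1,"tx":0.006,"ty":-0.02,"tz":-0.18,"turn":0},
    {"hand":1,"tx":0.006,"ty":-0.02,"tz":-0.18,"turn":0},
    {"hand":1,"tx":0.006,"ty":-0.02,"tz":-0.18,"turn":0},
  ],
)

```text
time_s: 3.3
tcp_pos: [0.5821, 0.0983, 0.1417]
eef_rot: [-179.8, 0.0, -83.4]
contact_force: [0.4, -0.5, 0.2]
gripper_width: 0.0001
gripper_force: 0.0
```

Run:
```python
from h import *
s=r.get_state(); print(s['tcp_pos'],s['eef_rot'],s['contact_force'])
a=cap('scene');b=cap('top'); print(proj(a,s['tcp_pos']),proj(b,s['tcp_pos']))
A=cv2.resize(a['frame'][140:250,200:300],(400,440),interpolation=2);B=cv2.resize(b['frame'][160:270,190:290],(400,440),interpolation=2)
cv2.imwrite('pics/p1.png',np.hstack([A,B])[:,:,::-1])
s=p=np.array([0.5952,-0.0383]);ex=np.array([.1135,-.9935]);tcp=r.get_state()['tcp_pos']
print('box x,y',(tcp[:2]-p)@ex,(tcp[:2]-p)@[.9935,.1135])
for th in (105,100,95,90,80,70,60,50,40,30,20,10,0):
    t=np.radians(th);x=-.0600+.085*np.cos(t)-.002*np.sin(t)-.0095;z=.0525+.085*np.sin(t)+.002*np.cos(t)
    print(th,round(x,4),(p+ex*x).round(4),round(z,4))
```

```text
[0.58209657 0.09825361 0.14169692] [-1.79838543e+02  1.56144719e-03 -8.33714658e+01] [ 0.43738117 -0.50104468  0.23492839]
[[267.4305314  163.31678261]] [[219.33044854 200.47179211]]
box x,y -0.1371137617506888 0.0027494462355783364
105 -0.0934 [0.5846 0.0545] 0.1341
100 -0.0862 [0.5854 0.0474] 0.1359
95 -0.0789 [0.5862 0.0401] 0.137
90 -0.0715 [0.5871 0.0327] 0.1375
80 -0.0567 [0.5888 0.018 ] 0.1366
70 -0.0423 [0.5904 0.0037] 0.1331
60 -0.0287 [ 0.5919 -0.0098] 0.1271
50 -0.0164 [ 0.5933 -0.022 ] 0.1189
40 -0.0057 [ 0.5946 -0.0327] 0.1087
30 0.0031 [ 0.5956 -0.0414] 0.0967
20 0.0097 [ 0.5963 -0.0479] 0.0835
10 0.0139 [ 0.5968 -0.0521] 0.0692
0 0.0155 [ 0.597  -0.0537] 0.0545
```

View pics/p1.png

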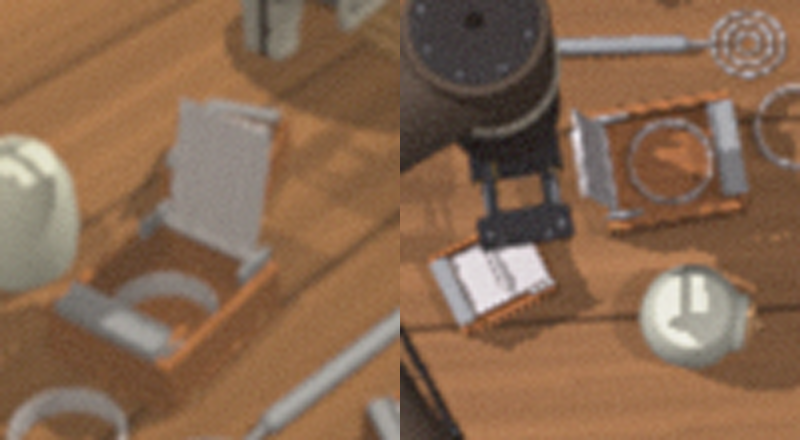

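The picture shows the shut fingertips behind the flap. The tip projects to (267,163) in the scene frame, where the fingers appear, and the way is clear. Now I'll fold the flap.

drive_tool(
  commands=[
    {"hand":1,"tx":0.003,"ty":-0.04,"tz":-0.01,"turn":0},
    {"hand":1,"tx":0.004,"ty":-0.073,"tz":-0.01,"turn":0},
    {"hand":1,"tx":0.0055,"ty":-0.085,"tz":-0.01,"turn":0},
    {"hand":1,"tx":0.007,"ty":-0.097,"tz":-0.008,"turn":0},
    {"hand":1,"tx":0.008,"ty":-0.109,"tz":-0.007,"turn":0},
    {"hand":1,"tx":0.0095,"ty":-0.121,"tz":-0.007,"turn":0},
    {"hand":1,"tx":0.011,"ty":-0.134,"tz":-0.008,"turn":0},
    {"hand":1,"tx":0.0125,"ty":-0.146,"tz":-0.011,"turn":0},
    {"hand":1,"tx":0.014,"ty":-0.158,"tz":-0.014,"turn":0},
    {"hand":1,"tx":0.014,"ty":-0.158,"tz":-0.014,"turn":0},
  ],
)

```text
time_s: 4.4
tcp_pos: [0.589, 0.0015, 0.1304]
eef_rot: [179.9, -0.0, -83.5]
contact_force: [-0.0, 0.1, -0.4]
gripper_width: 0.0005
gripper_force: 0.0
```

drive_tool(
  commands=[
    {"hand":1,"tx":0.003,"ty":-0.021,"tz":-0.008,"turn":0},
    {"hand":1,"tx":0.004,"ty":-0.031,"tz":-0.015,"turn":0},
    {"hand":1,"tx":0.0055,"ty":-0.041,"tz":-0.022,"turn":0},
    {"hand":1,"tx":0.0065,"ty":-0.05,"tz":-0.03,"turn":0},
    {"hand":1,"tx":0.0075,"ty":-0.059,"tz":-0.039,"turn":0},
  ],
)

```text
time_s: 4.9
tcp_pos: [0.5937, -0.0335, 0.1071]
eef_rot: [180.0, 0.0, -83.5]
contact_force: [-0.6, -0.3, 0.5]
gripper_width: 0.0003
gripper_force: 0.0
```

Run:
```python
from h import *
s=r.get_state(); print(s['tcp_pos'],s['contact_force'])
a=cap('scene');b=cap('top')
A=cv2.resize(a['frame'][140:250,200:300],(400,440),interpolation=2);B=cv2.resize(b['frame'][160:270,190:290],(400,440),interpolation=2)
cv2.imwrite('pics/p2.png',np.hstack([A,B])[:,:,::-1])
```

```text
[ 0.59373411 -0.033481    0.10709806] [-0.60781688 -0.26487603  0.52464099]
```

View pics/p2.png

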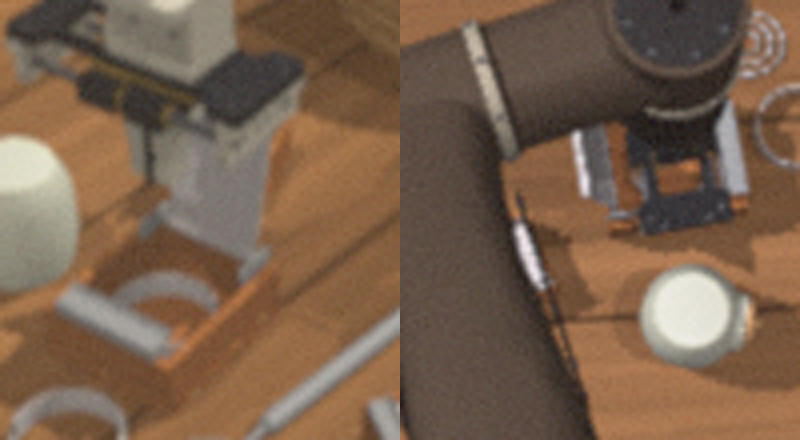

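The flap still seems to stand after the finger passed, so I'll check where the TCP projects before moving again.

Run:
```python
from h import *
s=r.get_state(); tcp=s['tcp_pos']
a=cap('scene');b=cap('top')
p=np.array([0.5952,-0.0383]);ex=np.array([.1135,-.9935])
for c,(u,v),n in((a,(200,120),'A'),(b,(200,150),'B')):
    im=cv2.resize(c['frame'][v:v+120,u:u+80],(400,600),interpolation=2) 
    for P,col in((tcp,(255,0,0)),(tcp+[0,0,.066],(255,255,0)),([.5858,.0438,.154],(0,255,0)),([.5884,.0214,.0525],(0,0,255))):
        q=(proj(c,P)[0]-[u,v])*5; cv2.circle(im,tuple(int(x) for x in q),4,col,2)
    if n=='A':A=im
cv2.imwrite('pics/p3.png',np.hstack([A,im])[:,:,::-1])
print([(n,round(d['score'],2),d['extent']) for n in('scene','top') for d in r.trace('flap',n)])
```

```text
[('scene', 0.95, [241.2, 173.1, 270.9, 204.1]), ('scene', 0.87, [301.1, 238.3, 332.6, 260.2]), ('scene', 0.3, [44.3, 241.7, 147.3, 349.4]), ('top', 0.74, [233.2, 132.7, 255.9, 148.6]), ('top', 0.59, [230.5, 192.5, 244.1, 210.4]), ('top', 0.53, [218.0, 223.5, 222.6, 221.4])]
```

View pics/p3.png

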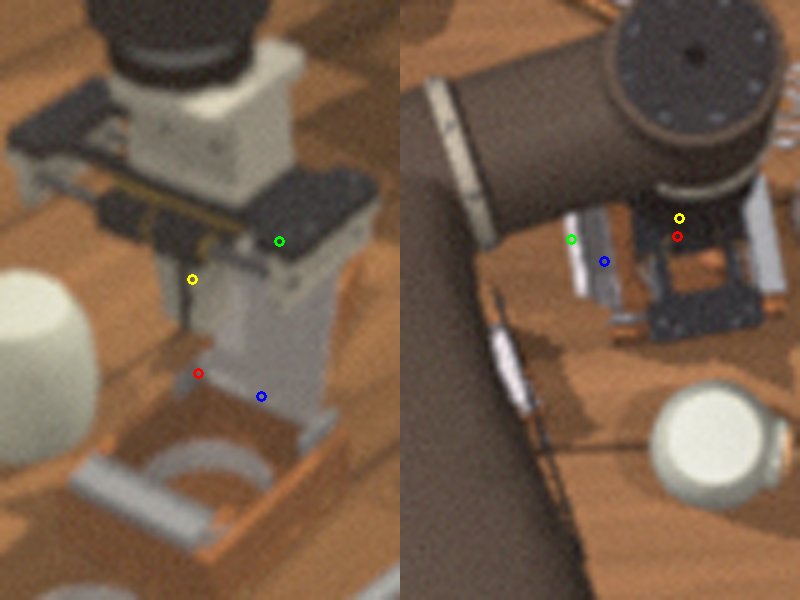

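The fingertips end near (195,335) in the left half, but the reported TCP projects to (198,373). So the real tips sit about 25 mm higher than assumed, and they passed over the flap without touching it. I'll retreat and measure the tip height by touching the bare table.

drive_tool(
  commands=[
    {"hand":1,"tx":0,"ty":0,"tz":0.08,"turn":0},
    {"hand":1,"tx":0,"ty":0,"tz":0.15,"turn":0},
    {"hand":1,"tx":-0.01,"ty":0.08,"tz":0.15,"turn":0},
    {"hand":1,"tx":-0.02,"ty":0.16,"tz":0.15,"turn":0},
    {"hand":1,"tx":-0.02,"ty":0.22,"tz":0.15,"turn":0},
    {"hand":1,"tx":-0.02,"ty":0.22,"tz":0.07,"turn":0},
    {"hand":1,"tx":-0.02,"ty":0.22,"tz":0,"turn":0},
    {"hand":1,"tx":-0.02,"ty":0.22,"tz":-0.07,"turn":0},
    {"hand":1,"tx":-0.02,"ty":0.22,"tz":-0.08,"turn":0},
    {"hand":1,"tx":-0.02,"ty":0.22,"tz":-0.08,"turn":0},
  ],
)

```text
time_s: 6.2
tcp_pos: [0.5815, 0.0988, 0.0594]
eef_rot: [179.9, -0.1, -83.4]
contact_force: [0.3, 0.0, -0.1]
gripper_width: -0.0
gripper_force: 0.0
```

Run:
```python
from h import *
s=r.get_state(); tcp=s['tcp_pos'];print(tcp,s['contact_force'],s['gripper_width'])
a=cap('scene');b=cap('top')
for c,(u,v),n in((a,(215,110),'A'),(b,(170,150),'B')):
    im=cv2.resize(c['frame'][v:v+120,u:u+80],(400,600),interpolation=2) 
    for P,col in((tcp,(255,0,0)),(tcp+[0,0,.025],(255,255,0)),([.5858,.0438,.154],(0,255,0))):
        q=(proj(c,P)[0]-[u,v])*5; cv2.circle(im,tuple(int(x) for x in q),4,col,2)
    if n=='A':A=im
cv2.imwrite('pics/p4.png',np.hstack([A,im])[:,:,::-1])
```

```text
[0.58146757 0.09883206 0.05937154] [ 0.28930333  0.04895199 -0.13411251] -5.7711120851310625e-06
```

View pics/p4.png

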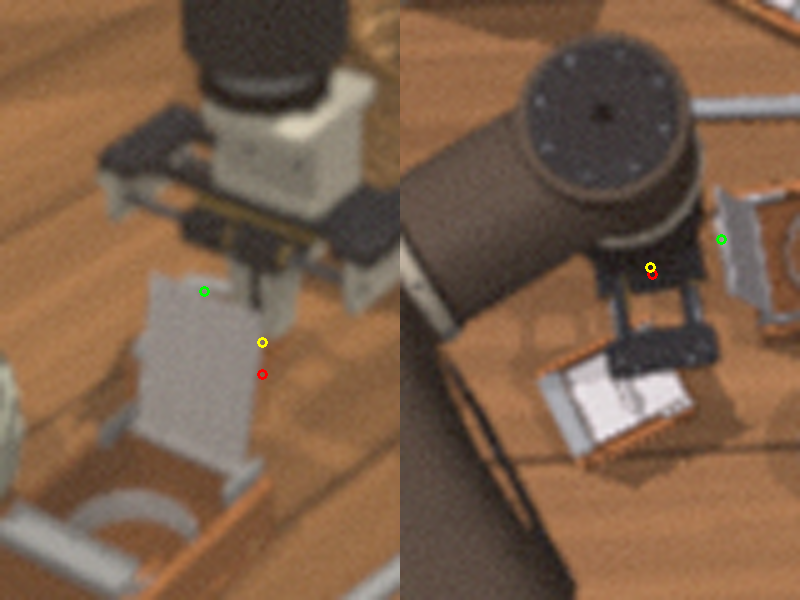

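The fingertip again ends about 30 mm above the projected TCP. I'll touch the bare table at about (0.60, 0.22) to get the exact offset.

drive_tool(
  commands=[
    {"hand":1,"tx":0.015,"ty":0.08,"tz":0,"turn":0},
    {"hand":1,"tx":0.03,"ty":0.16,"tz":0,"turn":0},
    {"hand":1,"tx":0.03,"ty":0.2,"tz":0,"turn":0},
    {"hand":1,"tx":0.03,"ty":0.2,"tz":-0.04,"turn":0},
    {"hand":1,"tx":0.03,"ty":0.2,"tz":-0.07,"turn":0},
    {"hand":1,"tx":0.03,"ty":0.2,"tz":-0.08,"turn":0},
    {"hand":1,"tx":0.03,"ty":0.2,"tz":-0.085,"turn":0},
    {"hand":1,"tx":0.03,"ty":0.2,"tz":-0.085,"turn":0},
  ],
)

```text
time_s: 7.1
tcp_pos: [0.6006, 0.2192, 0.01]
eef_rot: [-179.9, 0.0, -83.5]
contact_force: [0.3, -0.5, -0.2]
gripper_width: 0.0004
gripper_force: 0.0
```

Now down slowly, 3 mm per row.

drive_tool(
  commands=[
    {"hand":1,"tx":0,"ty":0,"tz":-0.005,"turn":0},
    {"hand":1,"tx":0,"ty":0,"tz":-0.01,"turn":0},
    {"hand":1,"tx":0,"ty":0,"tz":-0.015,"turn":0},
    {"hand":1,"tx":0,"ty":0,"tz":-0.018,"turn":0},
    {"hand":1,"tx":0,"ty":0,"tz":-0.02,"turn":0},
  ],
)

```text
time_s: 7.6
tcp_pos: [0.5996, 0.2189, -0.0037]
eef_rot: [180.0, -0.0, -83.5]
contact_force: [-0.1, 0.1, -1.0]
gripper_width: 0.0006
gripper_force: 0.0
```

drive_tool(
  commands=[
    {"hand":1,"tx":0,"ty":0,"tz":-0.006,"turn":0},
    {"hand":1,"tx":0,"ty":0,"tz":-0.012,"turn":0},
    {"hand":1,"tx":0,"ty":0,"tz":-0.018,"turn":0},
    {"hand":1,"tx":0,"ty":0,"tz":-0.021,"turn":0},
  ],
)

```text
time_s: 8.0
tcp_pos: [0.5994, 0.2188, -0.0166]
eef_rot: [180.0, -0.0, -83.5]
contact_force: [0.2, -0.2, -0.1]
gripper_width: 0.0003
gripper_force: 0.0
```

Run:
```python
from h import *
s=r.get_state(); tcp=s['tcp_pos'];print(tcp,s['contact_force'],s['joints'])
a=cap('scene'); 
print(proj(a,tcp),proj(a,tcp+[0,0,.025]),proj(a,tcp+[0,0,.05]))
u,v=proj(a,tcp)[0].astype(int)-[50,65]
im=cv2.resize(a['frame'][v:v+100,u:u+100],(600,600),interpolation=2)
for P,col in((tcp,(255,0,0)),(tcp+[0,0,.025],(255,255,0)),([*tcp[:2],0],(0,255,0))):
    cv2.circle(im,tuple(int(x) for x in (proj(a,P)[0]-[u,v]+.5)*6),4,col,2)
cv2.imwrite('pics/p5.png',im[:,:,::-1])
```

```text
[ 0.59944496  0.21883885 -0.01663216] [ 0.17072962 -0.16599604 -0.09209978] [ 3.75440269e+01  2.80169536e+01 -1.72388924e+01 -5.81168916e-03
 -4.47825950e+01 -3.10098001e+01]
[[294.55696949 188.5885688 ]] [[294.88648967 182.77217511]] [[295.22484687 176.80675066]]
```

View pics/p5.png

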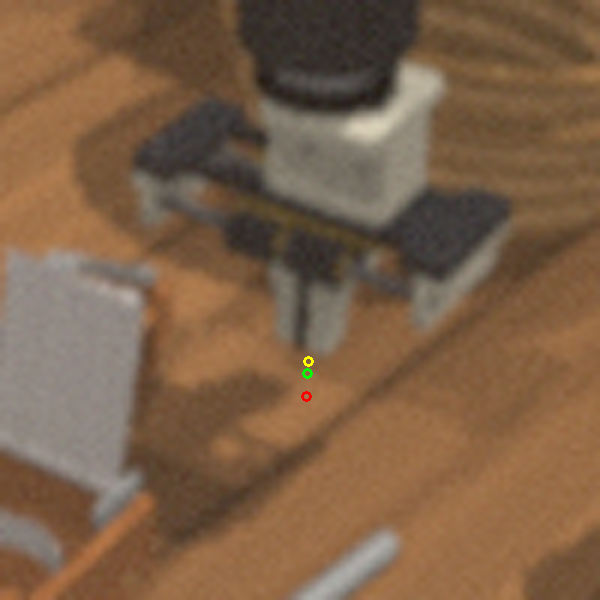

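The tip shows at (303,347), and the TCP at (306,396). That puts the offset at about 35 mm. I'll continue down to contact.

drive_tool(
  commands=[
    {"hand":1,"tx":0,"ty":0,"tz":-0.007,"turn":0},
    {"hand":1,"tx":0,"ty":0,"tz":-0.014,"turn":0},
    {"hand":1,"tx":0,"ty":0,"tz":-0.018,"turn":0},
    {"hand":1,"tx":0,"ty":0,"tz":-0.018,"turn":0},
  ],
)

```text
time_s: 8.45
tcp_pos: [0.5994, 0.2188, -0.0274]
eef_rot: [180.0, -0.0, -83.5]
contact_force: [0.2, -0.2, 0.0]
gripper_width: 0.0004
gripper_force: 0.0
```

drive_tool(
  commands=[
    {"hand":1,"tx":0,"ty":0,"tz":-0.003,"turn":0},
    {"hand":1,"tx":0,"ty":0,"tz":-0.005,"turn":0},
  ],
)

```text
time_s: 8.65
tcp_pos: [0.5998, 0.219, -0.0298]
eef_rot: [-180.0, 0.0, -83.5]
contact_force: [-0.3, 0.5, 0.4]
gripper_width: 0.0003
gripper_force: 0.0
```

drive_tool(
  commands=[
    {"hand":1,"tx":0,"ty":0,"tz":-0.003,"turn":0},
    {"hand":1,"tx":0,"ty":0,"tz":-0.005,"turn":0},
    {"hand":1,"tx":0,"ty":0,"tz":-0.005,"turn":0},
  ],
)

```text
time_s: 8.95
tcp_pos: [0.5996, 0.2189, -0.033]
eef_rot: [180.0, -0.0, -83.5]
contact_force: [-0.2, -0.4, -0.2]
gripper_width: 0.0001
gripper_force: 0.0
```

drive_tool(
  commands=[
    {"hand":1,"tx":0,"ty":0,"tz":-0.003,"turn":0},
    {"hand":1,"tx":0,"ty":0,"tz":-0.003,"turn":0},
  ],
)

```text
time_s: 9.15
tcp_pos: [0.5996, 0.2189, -0.0349]
eef_rot: [180.0, -0.0, -83.5]
contact_force: [-0.6, 0.1, -0.2]
gripper_width: 0.0005
gripper_force: 0.0
```

drive_tool(
  commands=[
    {"hand":1,"tx":0,"ty":0,"tz":-0.003,"turn":0},
    {"hand":1,"tx":0,"ty":0,"tz":-0.003,"turn":0},
  ],
)

```text
time_s: 9.35
tcp_pos: [0.5996, 0.2189, -0.0367]
eef_rot: [180.0, -0.0, -83.5]
contact_force: [0.6, 0.9, 0.8]
gripper_width: 0.0004
gripper_force: 0.0
```

drive_tool(
  commands=[
    {"hand":1,"tx":0,"ty":0,"tz":-0.003,"turn":0},
    {"hand":1,"tx":0,"ty":0,"tz":-0.003,"turn":0},
  ],
)

```text
time_s: 9.55
tcp_pos: [0.5996, 0.2189, -0.0385]
eef_rot: [180.0, -0.0, -83.5]
contact_force: [-0.9, 0.2, -1.0]
gripper_width: 0.0004
gripper_force: 0.0
```

drive_tool(
  commands=[
    {"hand":1,"tx":0,"ty":0,"tz":-0.003,"turn":0},
    {"hand":1,"tx":0,"ty":0,"tz":-0.003,"turn":0},
  ],
)

```text
time_s: 9.75
tcp_pos: [0.5998, 0.219, -0.0389]
eef_rot: [-180.0, -0.0, -83.4]
contact_force: [-4.0, -0.5, 10.2]
gripper_width: 0.0007
gripper_force: 5.0
```

Contact came at TCP z = -0.039, so the true tip height is TCP z + 39 mm. Now I'll go back behind the flap, shifted 12 mm towards box +y to stay away from the salt pig.

drive_tool(
  commands=[
    {"hand":1,"tx":0,"ty":0,"tz":0.08,"turn":0},
    {"hand":1,"tx":0,"ty":0,"tz":0.16,"turn":0},
    {"hand":1,"tx":0,"ty":0,"tz":0.23,"turn":0},
    {"hand":1,"tx":-0.005,"ty":-0.08,"tz":0.23,"turn":0},
    {"hand":1,"tx":-0.01,"ty":-0.16,"tz":0.23,"turn":0},
    {"hand":1,"tx":-0.01,"ty":-0.2,"tz":0.23,"turn":0},
    {"hand":1,"tx":-0.01,"ty":-0.2,"tz":0.23,"turn":0},
  ],
)

```text
time_s: 10.45
tcp_pos: [0.5932, 0.096, 0.0983]
eef_rot: [180.0, 0.0, -83.6]
contact_force: [0.7, 0.2, -0.4]
gripper_width: 0.0002
gripper_force: 0.0
```

drive_tool(
  commands=[
    {"hand":1,"tx":0.003,"ty":-0.04,"tz":-0.003,"turn":0},
    {"hand":1,"tx":0.004,"ty":-0.072,"tz":-0.003,"turn":0},
    {"hand":1,"tx":0.0055,"ty":-0.085,"tz":-0.002,"turn":0},
    {"hand":1,"tx":0.007,"ty":-0.097,"tz":0,"turn":0},
    {"hand":1,"tx":0.008,"ty":-0.109,"tz":0,"turn":0},
  ],
)

```text
time_s: 10.95
tcp_pos: [0.5988, 0.0338, 0.0981]
eef_rot: [-180.0, 0.0, -83.4]
contact_force: [-0.4, 1.1, 1.1]
gripper_width: 0.0003
gripper_force: 0.3
```

drive_tool(
  commands=[
    {"hand":1,"tx":0.0015,"ty":-0.012,"tz":0,"turn":0},
    {"hand":1,"tx":0.003,"ty":-0.025,"tz":-0.001,"turn":0},
    {"hand":1,"tx":0.0045,"ty":-0.037,"tz":-0.004,"turn":0},
    {"hand":1,"tx":0.006,"ty":-0.049,"tz":-0.007,"turn":0},
  ],
)

```text
time_s: 11.35
tcp_pos: [0.6022, 0.0037, 0.0936]
eef_rot: [-180.0, 0.0, -83.5]
contact_force: [0.2, 0.9, -0.6]
gripper_width: 0.0006
gripper_force: 0.3
```

Run:
```python
from h import *
print(r.get_state()['contact_force'])
for n in('scene','top'):
    c=cap(n)
    print(n,[(round(d['score'],2),d['extent']) for d in r.trace('flap',n)])
    for th in(102,70): 
        t=np.radians(th); print(th,[proj(c,[.5952+.1135*x+.9935*y,-.0383-.9935*x+.1135*y,.0525+.104*np.sin(t)])[0].round() for x in[-.06+.104*np.cos(t)] for y in(-.04,.04)])
```

```text
[ 0.22459318  0.93841565 -0.55233202]
scene [(0.95, [231.4, 175.1, 263.9, 206.4]), (0.62, [257.5, 173.1, 264.6, 184.7]), (0.62, [301.6, 238.4, 332.0, 259.5])]
102 [array([245., 164.]), array([267., 173.])]
70 [array([233., 174.]), array([255., 184.])]
top [(0.53, [240.1, 199.0, 253.8, 207.0]), (0.53, [232.2, 133.5, 256.3, 145.2]), (0.47, [208.1, 218.3, 228.3, 232.5])]
102 [array([236., 209.]), array([233., 187.])]
70 [array([252., 206.]), array([248., 185.])]
```

Force is about 0.9 N and the traced flap matches roughly 70 degrees, so it is folding. I'll continue along the arc.

drive_tool(
  commands=[
    {"hand":1,"tx":0.0025,"ty":-0.0225,"tz":-0.01,"turn":0},
    {"hand":1,"tx":0.004,"ty":-0.033,"tz":-0.017,"turn":0},
    {"hand":1,"tx":0.005,"ty":-0.043,"tz":-0.024,"turn":0},
    {"hand":1,"tx":0.006,"ty":-0.053,"tz":-0.032,"turn":0},
    {"hand":1,"tx":0.007,"ty":-0.061,"tz":-0.041,"turn":0},
    {"hand":1,"tx":0.0078,"ty":-0.068,"tz":-0.051,"turn":0},
    {"hand":1,"tx":0.0085,"ty":-0.075,"tz":-0.061,"turn":0},
    {"hand":1,"tx":0.0095,"ty":-0.081,"tz":-0.072,"turn":0},
    {"hand":1,"tx":0.01,"ty":-0.086,"tz":-0.083,"turn":0},
    {"hand":1,"tx":0.01,"ty":-0.086,"tz":-0.083,"turn":0},
  ],
)

```text
time_s: 12.55
tcp_pos: [0.6073, -0.0479, 0.0427]
eef_rot: [179.9, -0.0, -83.5]
contact_force: [0.0, -0.6, 0.1]
gripper_width: 0.0006
gripper_force: 0.0
```

drive_tool(
  commands=[
    {"hand":1,"tx":0.0005,"ty":-0.004,"tz":-0.012,"turn":0},
    {"hand":1,"tx":0.001,"ty":-0.007,"tz":-0.024,"turn":0},
    {"hand":1,"tx":0.001,"ty":-0.009,"tz":-0.034,"turn":0},
    {"hand":1,"tx":0.001,"ty":-0.009,"tz":-0.04,"turn":0},
    {"hand":1,"tx":0.001,"ty":-0.009,"tz":-0.04,"turn":0},
  ],
)

```text
time_s: 13.05
tcp_pos: [0.6082, -0.0529, 0.0192]
eef_rot: [179.9, -0.0, -83.5]
contact_force: [-1.1, 0.3, -0.0]
gripper_width: 0.0006
gripper_force: 0.0
```

drive_tool(
  commands=[
    {"hand":1,"tx":0,"ty":0,"tz":-0.003,"turn":0},
    {"hand":1,"tx":0,"ty":0,"tz":-0.003,"turn":0},
  ],
)

```text
time_s: 13.25
tcp_pos: [0.6087, -0.0528, 0.0181]
eef_rot: [-180.0, 0.0, -83.5]
contact_force: [0.5, 0.8, 0.5]
gripper_width: 0.0005
gripper_force: 0.0
```

drive_tool(
  commands=[
    {"hand":1,"tx":0,"ty":0,"tz":-0.003,"turn":0},
    {"hand":1,"tx":0,"ty":0,"tz":-0.003,"turn":0},
  ],
)

```text
time_s: 13.45
tcp_pos: [0.6087, -0.0528, 0.0163]
eef_rot: [-180.0, 0.0, -83.5]
contact_force: [-0.5, -0.3, 0.3]
gripper_width: 0.0006
gripper_force: 0.0
```

drive_tool(
  commands=[
    {"hand":1,"tx":0,"ty":0,"tz":-0.002,"turn":0},
    {"hand":1,"tx":0,"ty":0,"tz":-0.002,"turn":0},
  ],
)

```text
time_s: 13.65
tcp_pos: [0.6088, -0.0528, 0.0153]
eef_rot: [-180.0, -0.0, -83.5]
contact_force: [-0.3, 0.5, 2.2]
gripper_width: 0.0004
gripper_force: 0.7
```

```bash
cat > see.py <<'E'
from h import *
import sys
print(r.get_state()['tcp_pos'],r.get_state()['contact_force'])
a=cap('scene');b=cap('top')
A=cv2.resize(a['frame'][150:250,200:280],(400,500),interpolation=2);B=cv2.resize(b['frame'][165:265,210:290],(400,500),interpolation=2)
cv2.imwrite('pics/'+sys.argv[1],np.hstack([A,B])[:,:,::-1])
E
python3 see.py p6.png
```

```text
[ 0.60884608 -0.05283847  0.01528439] [-0.31139855  0.52097901  2.20167809]
```

View pics/p6.png

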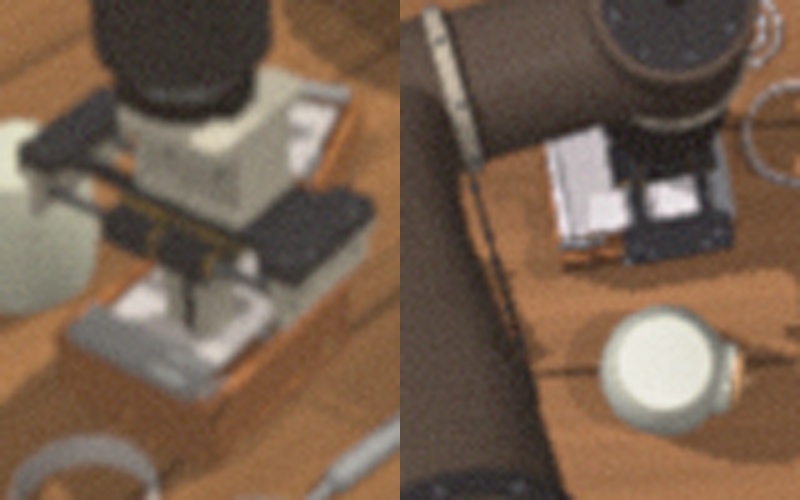

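The picture shows the flap lying flat across the box, with the fingers on it and the box unmoved. One more gentle press should confirm the stop.

drive_tool(
  commands=[
    {"hand":1,"tx":0,"ty":0,"tz":-0.002,"turn":0},
    {"hand":1,"tx":0,"ty":0,"tz":-0.002,"turn":0},
  ],
)

```text
time_s: 13.95
tcp_pos: [0.609, -0.0528, 0.0144]
eef_rot: [-180.0, -0.0, -83.5]
contact_force: [-1.2, -0.4, 5.2]
gripper_width: 0.0003
gripper_force: 2.6
```

drive_tool(
  commands=[
    {"hand":1,"tx":0,"ty":0,"tz":0.03,"turn":0},
    {"hand":1,"tx":0,"ty":0,"tz":0.065,"turn":0},
    {"hand":1,"tx":-0.005,"ty":0.04,"tz":0.065,"turn":0},
    {"hand":1,"tx":-0.009,"ty":0.08,"tz":0.065,"turn":0},
    {"hand":1,"tx":-0.009,"ty":0.08,"tz":0.065,"turn":0},
    {"hand":1,"tx":-0.009,"ty":0.08,"tz":0.04,"turn":0},
    {"hand":1,"tx":-0.009,"ty":0.08,"tz":0.02,"turn":0},
    {"hand":1,"tx":-0.009,"ty":0.08,"tz":0.012,"turn":0},
    {"hand":1,"tx":-0.009,"ty":0.08,"tz":0.012,"turn":0},
  ],
)

```text
time_s: 14.85
tcp_pos: [0.6025, -0.0054, 0.02]
eef_rot: [179.9, -0.0, -83.5]
contact_force: [0.1, -0.3, -0.7]
gripper_width: 0.0004
gripper_force: 0.0
```

drive_tool(
  commands=[
    {"hand":1,"tx":0.001,"ty":-0.008,"tz":0,"turn":0},
    {"hand":1,"tx":0.002,"ty":-0.015,"tz":0,"turn":0},
    {"hand":1,"tx":0.0025,"ty":-0.02,"tz":0,"turn":0},
    {"hand":1,"tx":0.003,"ty":-0.025,"tz":0,"turn":0},
    {"hand":1,"tx":0.0034,"ty":-0.03,"tz":0,"turn":0},
    {"hand":1,"tx":0.0034,"ty":-0.03,"tz":0,"turn":0},
  ],
)

```text
time_s: 15.45
tcp_pos: [0.6058, -0.0231, 0.0215]
eef_rot: [-180.0, -0.0, -83.5]
contact_force: [-0.7, 0.7, 1.0]
gripper_width: 0.0003
gripper_force: 0.5
```

drive_tool(
  commands=[
    {"hand":1,"tx":0.0004,"ty":-0.003,"tz":0,"turn":0},
    {"hand":1,"tx":0.0008,"ty":-0.006,"tz":0,"turn":0},
    {"hand":1,"tx":0.0008,"ty":-0.006,"tz":0,"turn":0},
  ],
)

```text
time_s: 15.75
tcp_pos: [0.6061, -0.0265, 0.0214]
eef_rot: [-180.0, -0.0, -83.5]
contact_force: [0.1, 2.2, 1.6]
gripper_width: 0.0005
gripper_force: 1.0
```

drive_tool(
  commands=[
    {"hand":1,"tx":0.0004,"ty":-0.003,"tz":0,"turn":0},
    {"hand":1,"tx":0.0006,"ty":-0.005,"tz":0,"turn":0},
    {"hand":1,"tx":0.0006,"ty":-0.005,"tz":0,"turn":0},
  ],
)

```text
time_s: 16.05
tcp_pos: [0.6064, -0.0295, 0.0213]
eef_rot: [-180.0, -0.0, -83.5]
contact_force: [0.5, 2.7, 1.7]
gripper_width: 0.0001
gripper_force: 1.1
```

drive_tool(
  commands=[
    {"hand":1,"tx":0.0002,"ty":-0.002,"tz":0,"turn":0},
    {"hand":1,"tx":0.0002,"ty":-0.002,"tz":0,"turn":0},
  ],
)

```text
time_s: 16.25
tcp_pos: [0.6065, -0.0307, 0.0212]
eef_rot: [-180.0, -0.0, -83.5]
contact_force: [1.9, 3.0, 2.1]
gripper_width: 0.0005
gripper_force: 1.2
```

Run:
```python
from h import *
for n in('scene','top'):
    c=cap(n)
    for l in('flap','cutter_box'): print(n,l,[(round(d['score'],2),d['extent']) for d in r.trace(l,n)])
```

```text
scene flap [(0.71, [222.8, 202.5, 259.0, 221.7]), (0.66, [302.0, 238.3, 333.2, 262.1])]
scene cutter_box [(0.84, [210.4, 193.8, 273.4, 242.9]), (0.81, [292.3, 230.6, 336.3, 271.1]), (0.59, [262.4, 164.5, 273.6, 181.7])]
top flap [(0.55, [230.1, 131.5, 254.9, 153.2]), (0.43, [240.8, 192.5, 268.3, 209.3])]
top cutter_box [(0.63, [237.2, 186.6, 277.1, 221.1]), (0.58, [227.7, 130.6, 260.3, 153.9])]
```

drive_tool(
  commands=[
    {"hand":1,"tx":0.0002,"ty":-0.002,"tz":0,"turn":0},
    {"hand":1,"tx":0.0002,"ty":-0.002,"tz":0,"turn":0},
  ],
)

```text
time_s: 16.75
tcp_pos: [0.6063, -0.0311, 0.0211]
eef_rot: [-180.0, 0.1, -83.5]
contact_force: [0.7, 6.6, 0.7]
gripper_width: 0.0006
gripper_force: 3.4
```

drive_tool(
  commands=[
    {"hand":1,"tx":0.0002,"ty":-0.0015,"tz":0,"turn":0},
    {"hand":1,"tx":0.0002,"ty":-0.0015,"tz":0,"turn":0},
  ],
)

```text
time_s: 16.95
tcp_pos: [0.6063, -0.0312, 0.021]
eef_rot: [-180.0, 0.1, -83.5]
contact_force: [-1.6, 11.3, 1.9]
gripper_width: 0.0004
gripper_force: 5.5
```

It is against a hard stop: the force rose to 11 N with no further motion. I'll back off, lift and retreat clear.

drive_tool(
  commands=[
    {"hand":1,"tx":-0.001,"ty":0.012,"tz":0,"turn":0},
    {"hand":1,"tx":-0.003,"ty":0.025,"tz":0,"turn":0},
    {"hand":1,"tx":-0.003,"ty":0.025,"tz":0.08,"turn":0},
    {"hand":1,"tx":-0.003,"ty":0.025,"tz":0.16,"turn":0},
    {"hand":1,"tx":-0.003,"ty":0.025,"tz":0.24,"turn":0},
    {"hand":1,"tx":-0.003,"ty":0.105,"tz":0.24,"turn":0},
    {"hand":1,"tx":-0.003,"ty":0.185,"tz":0.24,"turn":0},
    {"hand":1,"tx":-0.003,"ty":0.265,"tz":0.24,"turn":0},
    {"hand":1,"tx":-0.003,"ty":0.345,"tz":0.24,"turn":0},
    {"hand":1,"tx":-0.003,"ty":0.345,"tz":0.24,"turn":0},
  ],
)

```text
time_s: 17.95
tcp_pos: [0.6042, 0.179, 0.1645]
eef_rot: [180.0, -0.0, -83.2]
contact_force: [-0.1, -1.1, -0.3]
gripper_width: 0.0003
gripper_force: 0.0
```

Run:
```python
from h import *
s=r.get_state();print(s['tcp_pos'],s['contact_force'])
W=lambda x,y,z:[.5952+.1135*x+.9935*y,-.0383-.9935*x+.1135*y,z]
for n in('scene','top'):
    c=cap(n)
    for l in('flap','cutter_box','lip_edge','salt_pig','tart_ring','whisk'): print(n,l,[(round(d['score'],2),d['extent']) for d in r.trace(l,n)])
    for sl in(0,.016): 
        print('slide',sl,'ridge top ends',[proj(c,W(-.008+sl,y,.0685))[0].round(1) for y in(-.03,.03)],'hinge ends',[proj(c,W(-.062+sl,y,.0545))[0].round(1) for y in(-.04,.04)])
    # brightness profile along the box x axis through flap top, off-ridge line y=.036
    xs=np.arange(-70,72,4)
    for y in (0,.035):
        P=proj(c,[W(x/1000,y,.0545) for x in xs]); g=c['frame'].mean(2).astype(np.float32)
        v=cv2.remap(g,P[:,0].astype(np.float32),P[:,1].astype(np.float32),1).ravel()
        print(n,y,list(zip(xs.tolist(),v.astype(int).tolist())))
```

```text
[0.60423164 0.1789938  0.16451514] [-0.07039677 -1.05482925 -0.30390123]
scene flap [(0.67, [247.4, 171.1, 263.3, 184.6]), (0.56, [219.2, 195.3, 263.0, 223.3]), (0.56, [296.7, 240.5, 329.6, 260.7]), (0.51, [282.3, 110.3, 357.5, 164.2]), (0.34, [183.2, 171.9, 220.0, 211.2])]
scene cutter_box [(0.9, [291.4, 231.6, 336.7, 272.2]), (0.84, [240.1, 162.4, 272.9, 193.8]), (0.63, [209.4, 186.4, 273.6, 244.9])]
scene lip_edge [(0.78, [241.9, 165.1, 276.0, 195.0]), (0.76, [290.7, 234.5, 335.0, 273.4]), (0.71, [213.6, 190.2, 268.4, 244.8])]
scene salt_pig [(0.61, [184.2, 173.7, 220.1, 212.3])]
scene tart_ring [(0.8, [202.4, 233.9, 229.8, 265.6]), (0.17, [211.2, 189.9, 271.0, 243.9])]
scene whisk [(0.85, [237.6, 210.5, 312.8, 270.8])]
slide 0 ridge top ends [array([233.5, 200.7]), array([249.7, 208.3])] hinge ends [array([242.2, 193.8]), array([263.4, 203.4])]
slide 0.016 ridge top ends [array([230. , 203.6]), array([246.3, 211.4])] hinge ends [array([239. , 196.5]), array([260.3, 206.2])]
scene 0 [(-70, 97), (-66, 102), (-62, 107), (-58, 104), (-54, 105), (-50, 132), (-46, 161), (-42, 173), (-3
[... 1661 characters left out ...]
09), (-26, 191), (-22, 167), (-18, 155), (-14, 154), (-10, 156), (-6, 157), (-2, 153), (2, 128), (6, 120), (10, 145), (14, 148), (18, 155), (22, 157), (26, 155), (30, 157), (34, 156), (38, 156), (42, 140), (46, 120), (50, 113), (54, 116), (58, 118), (62, 119), (66, 117), (70, 101)]
top 0.035 [(-70, 94), (-66, 114), (-62, 118), (-58, 86), (-54, 70), (-50, 119), (-46, 197), (-42, 204), (-38, 188), (-34, 214), (-30, 218), (-26, 215), (-22, 215), (-18, 217), (-14, 222), (-10, 221), (-6, 219), (-2, 217), (2, 210), (6, 210), (10, 216), (14, 218), (18, 218), (22, 216), (26, 216), (30, 221), (34, 223), (38, 220), (42, 195), (46, 162), (50, 144), (54, 162), (58, 174), (62, 177), (66, 164), (70, 123)]
```

Both views show the flap's rear edge at box x ≈ -48 and its ridge at about +5, as expected for a full 16 mm slide. No gap shows before the lip, and the box, pig, ring and whisk are where they were. Handing in.

```bash
python3 -c "
from plant import r
print(r.close_job())"
```

```text
the job is handed in; nothing more can be done
None
```

The cutter box is closed and the job is handed in: the flap lies flat and is slid to its stop with its edge under the lip. The box and the things beside it have not visibly moved, and the hand is clear. My first push passed over the flap without touching it, because the real fingertips sit about 39 mm above the reported tool point; I measured that against the bare table and then folded the flap.

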